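# Pin a brass blank on the stamping stage

### The arm

A 6-joint arm with a two-finger parallel gripper is mounted at the origin on the work surface. World frame = base frame: x ahead of the robot, y to its left, z up, the work surface at z = 0. Lengths are in m, angles in degrees, forces in N, time in s.
With the tool pointing down it reaches from about 0.4 to 0.825 m from the base axis. Payload 7 kg.
Tool frame: the origin (TCP) lies midway between the tips of the shut fingers; the grasp point (between the pads) lies 19 mm behind it; z points along the fingers, y is the line along which they close (so a half turn about z gives the same grasp; the last joint's range is limited). The gripper opens to 88 mm and grips with 3 to 60 N. Pads are 19 mm wide; open, the fingers measure 130 mm over their backs; the gripper's body (78 mm by 193 mm) begins 47 mm behind the grasp point.
Start: joints at [-48.982, 20.546, 0.682, 0, -70.136, -16.507], TCP at [0.28, -0.614, 0.227] pointing down, gripper open.
Joint ranges: [-176.03, 176.03], [-82.01, 121.73], [-58.28, 71.71], [-173.87, 95.51], [-174.79, -0.11], [-173.66, 173.66]. Speed limits (degrees/s): [136.94, 136.94, 172.46, 180, 180, 180].

### API

Orientations are given as [roll, pitch, yaw] about the fixed x, y, z axes, in that order (R = Rz(yaw) Ry(pitch) Rx(roll)).
In Python, from plant import get_state, optics, order gives the robot as it stands. The module is installed in compiled form; this text tells all that it offers.
- The arm moves only by the tool send_rows, never from a script. Its argument "moves" is a list of rows, each an object with "slide": the shift along the tool's x, y, z as a fraction of full scale, a list of three; "turn": the turn about the tool's z as a fraction of full scale; "gripper": the opening, from 0 (shut) to 1 (fully open). A call has exactly 5 rows; each row is the pose to reach, as a shift and turn from the pose commanded when the call began, along the tool's axes at that moment; what a row does not reach only later rows make up. Full scale, the value 1, is 150 mm for a shift and 90 degrees for a turn. A row lasts 1/12 s, in which the tool goes at most 41.7 mm and 7.16 degrees, less where a joint would pass 70% of its speed; a pose out of reach is approached as far as the arm can. A call with a number of a shift or a turn outside -1 to 1 is refused whole. A call with a gripper value outside its range is refused whole. The fingers move at their own pace and stop on an object; "newtons" is the grip in N (left out, the last holds). Time passes only in rows, so rows that repeat a pose let the fingers close, or fill a call up. It gives the time, the measured TCP pose, the force, the opening and the grip force at its end, in the units of the state.
- get_state(): the state, without advancing time (a new reading comes with each control period).
- optics.capture(name): name is "side" or "top" or "wrist"; returns a dict with "img" (480x640x3 uint8, red, green, blue), "intrinsics" (3x3 intrinsics, pixels), "origin" and "attitude" of the camera in the world. Camera axes: x right, y down, z forward; pixel columns grow to the right and rows downward; lengths in m; the calibration is good to about 2 mm. A picture is of the moment at which its call begins. There is no depth.
- order.close_job(): hands the job in; it is judged then, once.
Trained networks look in the newest picture that a camera, given by its name, has taken for a name from the list of things; names that differ only in an ending like _2 or _b are one class to them, and where a whole thing is asked for, a point or a joint stands for the part that bears it (a point fixed in the world has none). Each returns a list of dicts, best first, with "p" (0 to 1); they miss things now and then, are a little off and sometimes report something else, mostly with a low value. They report only what shows in the picture. A call takes as long as a camera call.
- optics.look_for(camera, name): "location" ([x, y, z] in m, in world coordinates, good to about 4 mm: the middle of the surface that is visible of it).
The state is a dict: "time_s": time; "joints": joint angles; "qd": joint speeds; "joint_torque": joint torques, N m; "tcp_pos": TCP position; "eef_rot": TCP orientation; "contact_force": force on the tool from outside, world axes, zero at the start; "moment": the same for the moment, N m; "gripper_width": finger opening in m; "gripper_force": force on a finger pad.
Only numpy, scipy, OpenCV 4.12 (cv2) and the standard library are available. Lean on these libraries where they do the work, as an engineer would, in place of code of your own. Each camera call takes 0.05 s, during which the arm holds its last target. There are 200 camera calls.

### The job

Slide the brass blank across the steel stage, keeping it flat, until it sits squarely against both fences, so that its three holes lie over the stage's three bores. Then take the round-handled locating pin from the rack, feel with it for the one bore that is not blocked, and leave the pin standing fully home through the blank in that bore, with the blank still against both fences. Leave the other punches and everything else on the bench where they are.

Things in the scene. Friction and masses are not known exactly. Their poses are not given: they have to be found in the camera images.
- fixture: steel stage 150 (x) x 130 (y) mm on a blue foot, fixed. Origin under its centre; stage top z = 50 mm. On it two fences 7 mm high, 12 thick: far fence, face at x = 55 mm (y -33..57); left fence, face at y = 45 mm (x -5..55). Three round bores, 9.5 mm wide, 34 deep, at x = 31, y = -5, 13, 31 mm. Two are blocked by a broken stub 14 mm below the stage top; only touch tells which one is clear
- bore0 (a point): centre of the mouth of bore 0 of the fixture, on the stage top (z 50 mm), at fixture y = -5 mm
- bore1 (a point): centre of the mouth of bore 1 of the fixture, on the stage top (z 50 mm), at fixture y = 13 mm
- bore2 (a point): centre of the mouth of bore 2 of the fixture, on the stage top (z 50 mm), at fixture y = 31 mm
- blank: loose flat brass blank 48 (x) x 64 (y) x 8 mm, about 180 g, on the stage, with through holes of 12 mm at x = 0, y = -18, 0, 18 mm. Origin under its centre. Seated with its +x long edge on the far fence and its +y short edge on the left fence, its centre is at fixture x = 31, y = 13 mm and its holes lie over the bores. Push it by its edges
- pin: steel locating pin standing in the rack: round 8 mm shank 34 mm long with chamfered foot, above it a plain round handle 14 mm wide, 36 mm long (70 mm in all). Origin at the centre of its lower tip, z up along it. Fully home, its handle's shoulder rests on the blank and its tip is 26 mm below the stage top; on a stub the shoulder stays 12 mm above the blank
- rack: dark wooden rack 56 (x) x 150 (y) x 40 mm, fixed, with three upright holes of 9.5 mm at y = -48, 0 and 48 mm; the pin and two punches stand in them in any order, shoulders on its top. Origin under its centre
- punch_square: stamping punch standing in the rack; square 15 x 15 mm head 40 mm tall on the same 8 mm shank; not to be used. Origin at its lower tip, z up along it
- punch_taper: stamping punch standing in the rack; cone-shaped head 20 mm wide at its foot, 11 mm at its top, 42 mm tall, on the same 8 mm shank; not to be used. Origin at its lower tip, z up along it
- hammer: chasing hammer lying on the bench, 230 mm long, bystander; handle towards its -x
- jar: closed amber glass jar, 52 mm diameter, 55 mm tall, bystander; origin under its centre
- cup: white ceramic bowl, 68 mm diameter, 50 mm tall, bystander; origin under its centre
- bangle: plain brass bangle lying flat, 68 mm outside diameter, 10 mm tall, bystander; origin under its centre
- bench_block: steel bench block 60 x 60 x 20 mm, bystander; origin under its centre
- weight: brass weight with a small knob, 36 mm diameter, 38 mm tall, bystander; origin under its centre

How it is judged (in metres and radians):
On the way, in this order (a step that is already met when the one before it is completed fails the run):
1. the blank lies flat and square against both fences, before the pin is home (x of blank in the frame of fixture between 0.0285 and 0.0335 m and y of blank in the frame of fixture between 0.0105 and 0.0155 m and z of blank in the frame of fixture below 0.053 m and angle between the x axis of blank and the x axis of fixture, either way round below 0.06 rad), for 0.2 s.
2. the pin is fully home through the blank in a bore (z of pin in the frame of fixture between 0.02 and 0.0265 m and angle between the z axis of pin and the z axis of fixture, either way round below 0.1 rad and (horizontal distance between pin and bore0 below 0.004 m or horizontal distance between pin and bore1 below 0.004 m or horizontal distance between pin and bore2 below 0.004 m)), for 0.2 s.
At the end, for the whole second after the job is handed in: The blank lies flat against both fences (within 2.5 mm and 0.06 rad of its seat); the pin stands upright in a bore (tip within 4 mm of its axis, within 0.1 rad), its shoulder within 2.5 mm of the blank; both at rest (all of step 1 and all of step 2 and linear speed of each of blank, pin below 0.02 m/s); the robot touches nothing.
It fails at once if the blank is lifted more than 10 mm off the stage (z of blank in the frame of fixture above 0.06 m).
It fails at once if a punch or another bystander is moved more than 25 mm (distance of any of punch_square, punch_taper, hammer, jar, cup, bangle, bench_block, weight from where it was at the start of the episode above 0.025 m).
It also fails if it takes over 72 s, if anything falls off the work surface, if the arm or the gripper's body presses on something with over 40 N, if the wrist force passes 120 N, or if a joint passes its speed limit or range.

## Working session

There is one attempt and no reset: what is moved stays moved. The work goes in short steps, Python scripts to look and compute and a tool call to move; the robot and the scene stay as the last step left them, time stands still between calls to the robot, and variables do not carry over. Pictures are saved under pics/ and viewed, at most 10 in all, crops included, and the job is handed in when it is done.

Besides the shell and the picture viewer there is one more tool, called after "Call:" by a JSON object that holds its "name" and its "arguments". send_rows: Moves the arm, as the interface text tells. Shift numbers are shares of 150 mm and turn numbers shares of 90 degrees, none past 1 either way. Its arguments: {"type":"object","properties":{"moves":{"type":"array"},"newtons":{"type":"number"}},"required":["moves"]}

```bash
mkdir -p pics; cat > h.py <<'E'
import numpy as np,cv2,json
from plant import get_state,optics,order
def shot(n,f):
    d=optics.capture(n); cv2.imwrite('pics/'+f,d['img'][:,:,::-1])
    np.savez('pics/'+f[:-4]+'.npz',**d); return d
def ray(d,u,v,z):
    K=np.array(d['intrinsics']);R=np.array(d['attitude']);o=np.array(d['origin'])
    r=R@np.linalg.solve(K,[u,v,1]); return o+r*(z-o[2])/r[2]
def proj(d,p):
    K=np.array(d['intrinsics']);R=np.array(d['attitude']);o=np.array(d['origin'])
    q=K@(R.T@(np.array(p)-o)); return q[:2]/q[2]
E
python3 - <<'E'
from h import *
print(get_state())
for c in ['top','side']:
    d=shot(c,c+'1.png'); print(c,d['origin'],np.array(d['attitude']).tolist() if c else 0,d['intrinsics'])
    for n in ['fixture','blank','pin','rack','punch_square','punch_taper','bore0','bore1','bore2','hammer','jar','cup','bangle','bench_block','weight']:
        r=optics.look_for(c,n); print(n,[(np.round(x['location'],3).tolist(),round(x['p'],2)) for x in r[:2]])
E
```

```text
{'time_s': 0.0, 'joints': array([-4.89825288e+01,  2.05922039e+01,  6.33759438e-01, -2.05233934e-02,
       -7.01342926e+01, -1.65081364e+01]), 'qd': array([ 0.06208506,  0.04552641, -0.01686337, -0.00792965,  0.00679262,
       -0.03118514]), 'joint_torque': array([ 1.07157219e-03, -5.82715917e+01,  2.93065041e+01,  6.99700803e+00,
        7.05625236e-03, -1.87296123e-04]), 'tcp_pos': array([ 0.27981148, -0.61374329,  0.22561262]), 'eef_rot': array([ 1.79905603e+02, -7.85610649e-03, -1.55497649e+02]), 'contact_force': array([ 0.22887994, -0.36942763, -0.48789254]), 'moment': array([ 0.01642668, -0.02698651,  0.00943425]), 'gripper_force': 0.0, 'gripper_width': 0.08784876209998292}
top [ 0.40754815 -0.01504473  1.06291906] [-172.19345674451947, -1.2574681501694682, -89.40764564100752] [[495.17815776   0.         325.81391333]
 [  0.         495.17815776 240.06382236]
 [  0.           0.           1.        ]]
fixture [([0.591, -0.133, 0.05], 0.66)]
blank [([0.594, -0.147, 0.061], 0.98)]
pin [([0.529, 0.196, 0.071], 0.64)]
rack [([0.518, 0.24, 0.04], 0.76), ([0.518, 0.243, 0.075], 0.4
[... 710 characters left out ...]
.           1.        ]]
fixture [([0.578, -0.101, 0.047], 0.83)]
blank [([0.591, -0.145, 0.062], 0.64)]
pin [([0.525, 0.208, 0.062], 0.71)]
rack [([0.719, 0.337, 0.024], 0.35)]
punch_square [([0.513, 0.252, 0.067], 0.56), ([0.5, 0.303, 0.062], 0.47)]
punch_taper [([0.503, 0.3, 0.065], 0.71), ([0.739, -0.257, 0.02], 0.19)]
bore0 [([0.575, -0.105, 0.047], 0.71)]
bore1 [([0.575, -0.105, 0.047], 0.71)]
bore2 [([0.575, -0.105, 0.047], 0.71)]
hammer [([0.72, 0.337, 0.022], 0.63)]
jar [([0.365, 0.047, 0.044], 0.69)]
cup [([0.717, 0.093, 0.034], 0.55)]
bangle [([0.4, -0.351, 0.01], 0.73)]
bench_block [([0.74, -0.26, 0.018], 0.83), ([0.397, -0.35, 0.011], 0.38)]
weight [([0.69, 0.169, 0.018], 0.59)]
```

```bash
cat >> h.py <<'E'
from scipy.spatial.transform import Rotation as Ro
def Rm(d): return Ro.from_euler('xyz',np.array(d['attitude']),degrees=True).as_matrix()
def ray(d,u,v,z):
    r=Rm(d)@np.linalg.solve(np.array(d['intrinsics']),[u,v,1]); o=np.array(d['origin']); return o+r*(z-o[2])/r[2]
def proj(d,p):
    q=np.array(d['intrinsics'])@(Rm(d).T@(np.array(p)-d['origin'])); return q[:2]/q[2]
E
python3 - <<'E'
from h import *
d=dict(np.load('pics/top1.npz'))
for p in [[.59,-.13,.05],[.529,.196,.07],[.28,-.61,.22],[.372,.032,.055]]: print(proj(d,p))
u,v=proj(d,[.585,-.12,.05]).astype(int)
c=cv2.imread('pics/top1.png')[v-65:v+65,u-80:u+80]
print(u-80,v-65)
cv2.imwrite('pics/crop1.png',cv2.resize(c,None,fx=5,fy=5,interpolation=cv2.INTER_CUBIC)[:600])
E
```

```text
[371.26322035 220.03697166]
[210.67790495 245.89611894]
[668.98098334 388.49298808]
[291.13190129 325.60732012]
286 157
```

View pics/top1.png

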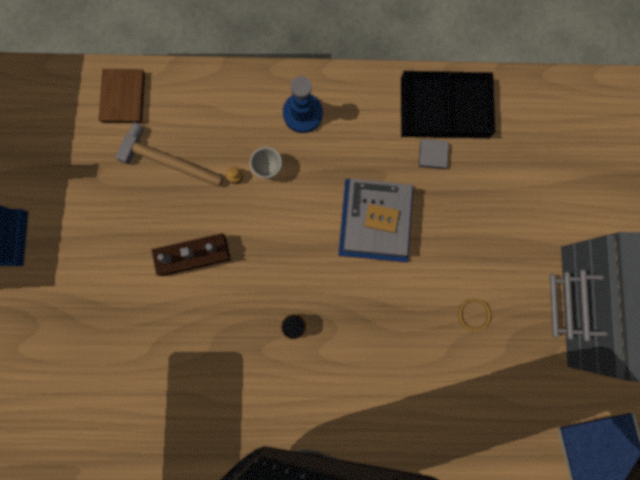

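View pics/crop1.png

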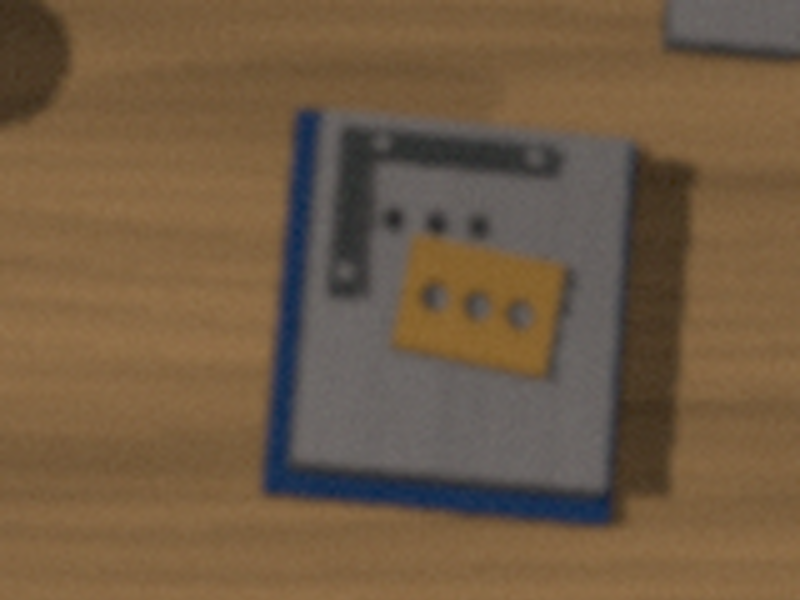

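```bash
python3 - <<'E'
from h import *
d=dict(np.load('pics/top1.npz'))
def P(l,z): return np.array([ray(d,286+(a+.5)/5-.5,157+(b+.5)/5-.5,z)[:2] for a,b in l])
def fit(M,W):
    M=np.array(M,float);m=M.mean(0);w=W.mean(0);A=M-m;B=W-w
    th=np.arctan2((A[:,0]*B[:,1]-A[:,1]*B[:,0]).sum(),(A*B).sum());c,s=np.cos(th),np.sin(th)
    R=np.array([[c,-s],[s,c]]);t=w-R@m;return t,np.degrees(th),np.abs(M@R.T+t-W).max()
print(fit([[.075,.065],[.075,-.065],[-.075,-.065],[-.075,.065],[.031,.031],[.031,.013],[.031,-.005]],P([(322,112),(635,140),(608,493),(290,466),(394,219),(437,222),(480,227)],.05)))
print(fit([[.024,.032],[.024,-.032],[-.024,-.032],[-.024,.032],[0,.018],[0,0],[0,-.018]],P([(412,235),(570,266),(549,378),(391,347),(434,296),(478,306),(521,315)],.058)))
E
```

```text
(array([ 0.59757383, -0.14460983]), np.float64(-4.60443161969656), np.float64(0.001976951062978183))
(array([ 0.59353731, -0.15022135]), np.float64(-10.661192115312756), np.float64(0.0019035571628322479))
```

```bash
cat >> h.py <<'E'
def plan(*wps):
    """waypoints (x,y,z,yaw) -> fraction numbers per call, assuming each is reached"""
    s=get_state();p=np.array(s['tcp_pos']);yaw=s['eef_rot'][2]
    print('t',round(s['time_s'],2),'tcp',p.round(4),'rot',np.round(s['eef_rot'],2),'F',np.round(s['contact_force'],1),'w',round(s['gripper_width'],4))
    for w in wps:
        w=np.array(w,float);R=Ro.from_euler('xyz',[180,0,yaw],degrees=True).as_matrix()
        sl=R.T@(w[:3]-p)/.15;dy=(w[3]-yaw+180)%360-180
        print('slide',sl.round(3).tolist(),'turn',round(-dy/90,3));p=w[:3];yaw=w[3]
def fx(x,y,z=0,T=(.59757,-.14461,-4.604)):
    c,s=np.cos(np.radians(T[2])),np.sin(np.radians(T[2]));return (T[0]+c*x-s*y,T[1]+s*x+c*y,z)
E
python3 - <<'E'
from h import *
plan((.35,-.49,.23,175.4),(.43,-.36,.24,175.4),(.5,-.23,.25,175.4),(.52,-.14,.25,175.4))
E
```

```text
t 1.6 tcp [ 0.28   -0.6142  0.2265] rot [ 180.     -0.   -155.49] F [-0.2  0.2 -0.8] w 0.0876
slide [-0.768, 0.56, -0.023] turn 0.323
slide [-0.462, 0.907, -0.067] turn -0.0
slide [-0.396, 0.901, -0.067] turn -0.0
slide [-0.085, 0.609, 0.0] turn -0.0
```

Call:
{"name": "send_rows", "arguments": {"moves": [{"slide": [-0.768, 0.56, -0.023], "turn": 0.323, "gripper": 0}, {"slide": [-0.768, 0.56, -0.023], "turn": 0.323, "gripper": 0}, {"slide": [-0.768, 0.56, -0.023], "turn": 0.323, "gripper": 0}, {"slide": [-0.768, 0.56, -0.023], "turn": 0.323, "gripper": 0}, {"slide": [-0.768, 0.56, -0.023], "turn": 0.323, "gripper": 0}]}}

```text
time_s: 2.02
tcp_pos: [0.3519, -0.4868, 0.2308]
eef_rot: [-180.0, 0.1, 175.1]
contact_force: [-0.2, 0.2, -0.2]
gripper_width: 0.0598
gripper_force: 0.0
```

Call:
{"name": "send_rows", "arguments": {"moves": [{"slide": [-0.462, 0.907, -0.067], "turn": 0, "gripper": 0}, {"slide": [-0.462, 0.907, -0.067], "turn": 0, "gripper": 0}, {"slide": [-0.462, 0.907, -0.067], "turn": 0, "gripper": 0}, {"slide": [-0.462, 0.907, -0.067], "turn": 0, "gripper": 0}, {"slide": [-0.462, 0.907, -0.067], "turn": 0, "gripper": 0}]}}

```text
time_s: 2.43
tcp_pos: [0.4323, -0.3569, 0.241]
eef_rot: [-180.0, 0.1, 175.7]
contact_force: [0.1, -1.5, 0.3]
gripper_width: 0.0262
gripper_force: 0.0
```

Call:
{"name": "send_rows", "arguments": {"moves": [{"slide": [-0.396, 0.9, -0.067], "turn": 0, "gripper": 0}, {"slide": [-0.396, 0.9, -0.067], "turn": 0, "gripper": 0}, {"slide": [-0.396, 0.9, -0.067], "turn": 0, "gripper": 0}, {"slide": [-0.396, 0.9, -0.067], "turn": 0, "gripper": 0}, {"slide": [-0.396, 0.9, -0.067], "turn": 0, "gripper": 0}]}}

```text
time_s: 2.85
tcp_pos: [0.5019, -0.2273, 0.2506]
eef_rot: [180.0, 0.1, 175.7]
contact_force: [0.2, -1.0, 0.4]
gripper_width: 0.0004
gripper_force: 0.0
```

Call:
{"name": "send_rows", "arguments": {"moves": [{"slide": [-0.085, 0.6, 0], "turn": 0, "gripper": 0}, {"slide": [-0.085, 0.6, 0], "turn": 0, "gripper": 0}, {"slide": [-0.085, 0.6, 0], "turn": 0, "gripper": 0}, {"slide": [-0.085, 0.6, 0], "turn": 0, "gripper": 0}, {"slide": [-0.085, 0.6, 0], "turn": 0, "gripper": 0}]}}

```text
time_s: 3.27
tcp_pos: [0.5197, -0.1414, 0.2501]
eef_rot: [-180.0, -0.0, 175.5]
contact_force: [-0.0, 0.3, 0.2]
gripper_width: 0.0004
gripper_force: 0.0
```

```bash
python3 - <<'E'
from h import *
d=shot('wrist','w1.png'); print(d['origin'],d['attitude'],d['intrinsics'])
plan()
for n in [(31,-5),(31,13),(31,31),(75,65),(-75,-65)]: print(n,proj(d,fx(n[0]/1e3,n[1]/1e3,.05)))
E
```

```text
[ 0.45428267 -0.13577712  0.41031687] [1.65905219e+02 8.78525075e-03 8.53889957e+01] [[399.72677381   0.         315.59362245]
 [  0.         399.72677381 242.81030704]
 [  0.           0.           1.        ]]
t 3.32 tcp [ 0.5196 -0.1419  0.2501] rot [-179.99   -0.    175.47] F [-1.   0.6  0.1] w 0.0004
(31, -5) [313.32325025 325.95599227]
(31, 13) [331.6794315  325.95518276]
(31, 31) [350.03591366 325.95437322]
(75, 65) [382.87624636 366.10321545]
(-75, -65) [247.65059985 219.58999984]
```

View pics/w1.png

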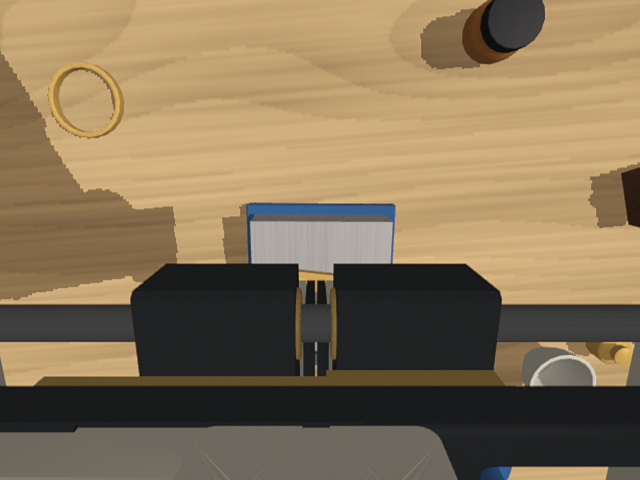

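Call:
{"name": "send_rows", "arguments": {"moves": [{"slide": [-0.93, 0.073, 0.5], "turn": 0, "gripper": 0}, {"slide": [-0.93, 0.073, 0.5], "turn": 0, "gripper": 0}, {"slide": [-0.93, 0.073, 0.5], "turn": 0, "gripper": 0}, {"slide": [-0.93, 0.073, 0.5], "turn": 0, "gripper": 0}, {"slide": [-0.93, 0.073, 0.5], "turn": 0, "gripper": 0}]}}

```text
time_s: 3.73
tcp_pos: [0.6615, -0.1431, 0.1685]
eef_rot: [-180.0, -0.4, 175.3]
contact_force: [-0.9, 0.5, -1.1]
gripper_width: 0.0004
gripper_force: 0.0
```

```bash
python3 - <<'E'
from h import *
d=shot('wrist','w2.png'); 
plan()
us=[]
for n in [(31,-5),(31,13),(31,31),(75,65),(-75,-65),(-75,65),(75,-65)]: q=proj(d,fx(n[0]/1e3,n[1]/1e3,.05)); us.append(q);print(n,q)
us=np.array(us); m=us.mean(0).astype(int); x0,y0=max(0,m[0]-133),max(0,m[1]-100); print(x0,y0)
c=cv2.imread('pics/w2.png')[y0:y0+200,x0:x0+266]
cv2.imwrite('pics/w2c.png',cv2.resize(c,None,fx=3,fy=3,interpolation=cv2.INTER_CUBIC))
E
```

```text
t 3.78 tcp [ 0.6598 -0.1432  0.1705] rot [-179.95   -0.36  175.33] F [-0.9  0.5 -0.3] w 0.0003
(31, -5) [298.57322816 192.67922035]
(31, 13) [324.38137678 192.59293017]
(31, 31) [350.19496133 192.50662181]
(75, 65) [396.17331845 253.26821537]
(-75, -65) [201.82531583  25.83880728]
(-75, 65) [406.64654629  25.01422538]
(75, -65) [216.5034214  253.82430717]
180 62
```

View pics/w2c.png

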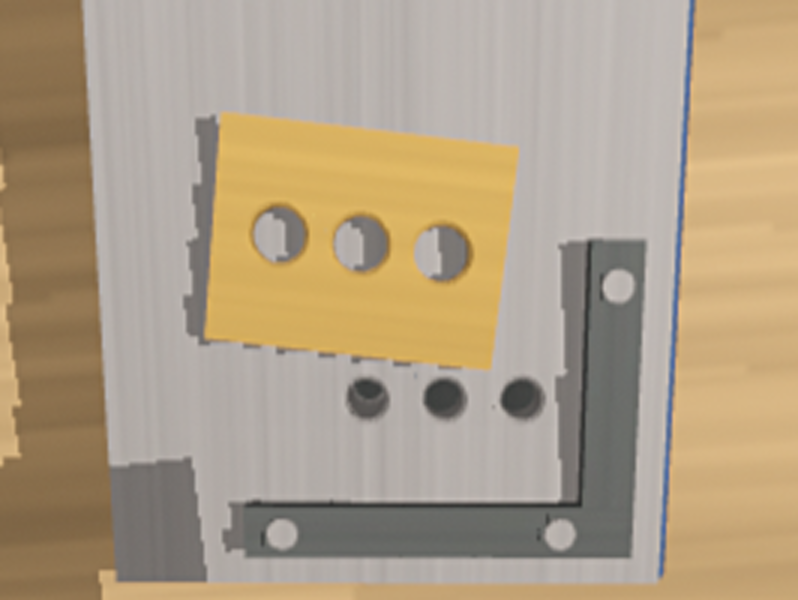

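```bash
cat >> h.py <<'E'
def fit(M,W):
    M=np.array(M,float);W=np.array(W);m=M.mean(0);w=W.mean(0);A=M-m;B=W-w
    th=np.arctan2((A[:,0]*B[:,1]-A[:,1]*B[:,0]).sum(),(A*B).sum());c,s=np.cos(th),np.sin(th)
    R=np.array([[c,-s],[s,c]]);t=w-R@m;return t.round(4),np.degrees(th).round(2),(M@R.T+t-W).round(4).tolist()
E
python3 - <<'E'
from h import *
d=dict(np.load('pics/w2.npz'))
def P(l,z): return [ray(d,180+(a+.5)/3-.5,62+(b+.5)/3-.5,z)[:2] for a,b in l]
print(fit([[.031,-.005],[.031,.013],[.031,.031],[.075,-.065],[.075,.065],[.055,.045]],P([(368,398),(445,398),(522,398),(118,582),(660,577)],.05)+P([(579,503)],.053)))
print(fit([[-.024,-.032],[-.024,.032],[.024,.032],[.024,-.032],[0,-.018],[0,0],[0,.018]],P([(219,112),(519,147),(491,370),(204,339),(279,233),(361,243),(443,252)],.058)))
E
```

```text
(array([ 0.599 , -0.1424]), np.float64(-4.56), [[0.0, -0.0003], [-0.0, -0.0002], [-0.0001, -0.0001], [-0.0001, 0.0006], [0.0006, -0.0003], [-0.0004, 0.0003]])
(array([ 0.5947, -0.148 ]), np.float64(-11.03), [[0.0001, 0.0006], [-0.0002, -0.0001], [-0.0002, -0.0001], [-0.0002, 0.0006], [0.0003, -0.0003], [0.0001, -0.0003], [0.0001, -0.0004]])
```

```bash
sed -i 's/T=(.59757,-.14461,-4.604)/T=(.599,-.1424,-4.56)/' h.py; python3 - <<'E'
from h import *
Y=175.44
plan((*fx(-.062,-.006,.15),Y),(*fx(-.062,-.006,.053),Y),(*fx(-.02,-.006,.053),Y),(*fx(-.002,-.006,.053),Y))
E
```

```text
t 3.78 tcp [ 0.6598 -0.1432  0.1705] rot [-179.95   -0.36  175.33] F [-0.9  0.5 -0.3] w 0.0003
slide [0.818, -0.068, 0.136] turn -0.001
slide [0.0, -0.0, 0.647] turn -0.0
slide [-0.28, -0.0, -0.0] turn -0.0
slide [-0.12, 0.0, 0.0] turn -0.0
```

Call:
{"name": "send_rows", "arguments": {"moves": [{"slide": [0.818, -0.068, 0.136], "turn": 0, "gripper": 0}, {"slide": [0.818, -0.068, 0.136], "turn": 0, "gripper": 0}, {"slide": [0.818, -0.068, 0.136], "turn": 0, "gripper": 0}, {"slide": [0.818, -0.068, 0.136], "turn": 0, "gripper": 0}, {"slide": [0.818, -0.068, 0.136], "turn": 0, "gripper": 0}]}}

```text
time_s: 4.2
tcp_pos: [0.5335, -0.1432, 0.1557]
eef_rot: [180.0, 0.0, 175.4]
contact_force: [1.2, 0.2, 1.3]
gripper_width: 0.0003
gripper_force: 0.0
```

Call:
{"name": "send_rows", "arguments": {"moves": [{"slide": [0, 0, 0.2], "turn": 0, "gripper": 0}, {"slide": [0, 0, 0.4], "turn": 0, "gripper": 0}, {"slide": [0, 0, 0.55], "turn": 0, "gripper": 0}, {"slide": [0, 0, 0.62], "turn": 0, "gripper": 0}, {"slide": [0, 0, 0.64], "turn": 0, "gripper": 0}]}}

```text
time_s: 4.62
tcp_pos: [0.5361, -0.1425, 0.0575]
eef_rot: [-180.0, -0.1, 175.4]
contact_force: [-0.4, 0.3, 0.2]
gripper_width: 0.0006
gripper_force: 0.0
```

```bash
python3 - <<'E'
from h import *
Y=175.44
plan((*fx(-.02,-.006,.053),Y),(*fx(-.002,-.006,.053),Y))
E
```

```text
t 4.62 tcp [ 0.5361 -0.1425  0.0575] rot [-1.7998e+02 -1.2000e-01  1.7540e+02] F [-0.4  0.3  0.2] w 0.0006
slide [-0.284, -0.006, 0.03] turn -0.0
slide [-0.12, 0.0, 0.0] turn -0.0
```

Call:
{"name": "send_rows", "arguments": {"moves": [{"slide": [-0.06, 0, 0], "turn": 0, "gripper": 0}, {"slide": [-0.13, 0, 0], "turn": 0, "gripper": 0}, {"slide": [-0.19, 0, 0], "turn": 0, "gripper": 0}, {"slide": [-0.24, 0, 0], "turn": 0, "gripper": 0}, {"slide": [-0.28, 0, 0], "turn": 0, "gripper": 0}]}}

```text
time_s: 5.03
tcp_pos: [0.5804, -0.1453, 0.0596]
eef_rot: [180.0, 0.1, 175.4]
contact_force: [-0.4, 0.5, -0.1]
gripper_width: 0.0005
gripper_force: 0.0
```

Call:
{"name": "send_rows", "arguments": {"moves": [{"slide": [-0.03, 0, 0], "turn": 0, "gripper": 0}, {"slide": [-0.06, 0, 0], "turn": 0, "gripper": 0}, {"slide": [-0.08, 0, 0], "turn": 0, "gripper": 0}, {"slide": [-0.1, 0, 0], "turn": 0, "gripper": 0}, {"slide": [-0.11, 0, 0], "turn": 0, "gripper": 0}]}}

```text
time_s: 5.45
tcp_pos: [0.5951, -0.1465, 0.0587]
eef_rot: [-180.0, -0.0, 175.4]
contact_force: [0.3, 0.0, 0.4]
gripper_width: 0.0005
gripper_force: 0.0
```

```bash
python3 - <<'E'
from h import *
Y=175.44
plan((*fx(-.002,-.006,.053),Y))
d=shot('top','top2.png')
E
```

```text
t 5.45 tcp [ 0.5951 -0.1465  0.0587] rot [-180.     -0.    175.44] F [0.3 0.  0.4] w 0.0005
slide [-0.011, -0.011, 0.038] turn 0.0
```

Call:
{"name": "send_rows", "arguments": {"moves": [{"slide": [0.0, 0, -0.05], "turn": 0, "gripper": 0}, {"slide": [0.22, 0, -0.05], "turn": 0, "gripper": 0}, {"slide": [0.4, 0, -0.05], "turn": 0, "gripper": 0}, {"slide": [0.4, 0, 0.036], "turn": 0, "gripper": 0}, {"slide": [0.4, 0, 0.036], "turn": 0, "gripper": 0}]}}

```text
time_s: 5.92
tcp_pos: [0.5329, -0.1416, 0.0529]
eef_rot: [180.0, -0.1, 175.4]
contact_force: [-0.4, -0.4, -0.5]
gripper_width: 0.0007
gripper_force: 0.0
```

```bash
python3 - <<'E'
from h import *
d=shot('wrist','w3.png')
u,v=proj(d,fx(-.005,-.006,.058)); print(u,v)
c=cv2.imread('pics/w3.png'); print(optics.look_for('wrist','blank')[:1], optics.look_for('top','blank')[:1])
plan((*fx(-.02,-.006,.053),175.44),)
E
```

```text
312.05675349399576 430.46553682034215
[] []
t 6.07 tcp [ 0.536  -0.1418  0.0541] rot [-1.7999e+02  6.0000e-02  1.7546e+02] F [0.2 0.8 0.3] w 0.0007
slide [-0.286, -0.011, 0.007] turn 0.0
```

Call:
{"name": "send_rows", "arguments": {"moves": [{"slide": [-0.06, 0, 0.008], "turn": 0, "gripper": 0}, {"slide": [-0.13, 0, 0.008], "turn": 0, "gripper": 0}, {"slide": [-0.19, 0, 0.008], "turn": 0, "gripper": 0}, {"slide": [-0.24, 0, 0.008], "turn": 0, "gripper": 0}, {"slide": [-0.28, 0, 0.008], "turn": 0, "gripper": 0}]}}

```text
time_s: 6.48
tcp_pos: [0.5779, -0.1452, 0.0518]
eef_rot: [-180.0, -0.0, 175.4]
contact_force: [-1.6, 0.1, 2.6]
gripper_width: 0.0004
gripper_force: 0.8
```

Call:
{"name": "send_rows", "arguments": {"moves": [{"slide": [-0.03, 0, 0], "turn": 0, "gripper": 0}, {"slide": [-0.06, 0, 0], "turn": 0, "gripper": 0}, {"slide": [-0.08, 0, 0], "turn": 0, "gripper": 0}, {"slide": [-0.1, 0, 0], "turn": 0, "gripper": 0}, {"slide": [-0.11, 0, 0], "turn": 0, "gripper": 0}]}}

```text
time_s: 6.9
tcp_pos: [0.5936, -0.1464, 0.052]
eef_rot: [180.0, -0.0, 175.4]
contact_force: [-1.1, -0.9, -1.2]
gripper_width: 0.0004
gripper_force: 0.4
```

```bash
python3 - <<'E'
from h import *
Y=175.44
plan((*fx(-.002,-.006,.053),Y))
d=shot('top','top3.png')
plan((*fx(-.002,-.006,.053),Y))
u,v=proj(d,fx(0,0,.05)).astype(int)
c=cv2.imread('pics/top3.png')[v-60:v+60,u-70:u+70];print(u-70,v-60)
cv2.imwrite('pics/top3c.png',cv2.resize(c,None,fx=5,fy=5,interpolation=cv2.INTER_CUBIC))
E
```

```text
t 6.9 tcp [ 0.5936 -0.1464  0.052 ] rot [180.    -0.   175.44] F [-1.1 -0.9 -1.2] w 0.0004
slide [-0.021, -0.011, -0.007] turn 0.0
t 6.95 tcp [ 0.5938 -0.1464  0.0521] rot [-1.8000e+02  1.0000e-02  1.7545e+02] F [ 0.1 -0.5 -0.7] w 0.0007
slide [-0.019, -0.011, -0.006] turn 0.0
307 155
```

Call:
{"name": "send_rows", "arguments": {"moves": [{"slide": [-0.01, 0, 0], "turn": 0, "gripper": 0}, {"slide": [-0.015, 0, 0], "turn": 0, "gripper": 0}, {"slide": [-0.02, 0, 0], "turn": 0, "gripper": 0}, {"slide": [-0.025, 0, 0], "turn": 0, "gripper": 0}, {"slide": [-0.025, 0, 0], "turn": 0, "gripper": 0}]}}

```text
time_s: 7.37
tcp_pos: [0.5953, -0.1466, 0.0519]
eef_rot: [180.0, -0.2, 175.4]
contact_force: [-6.3, 2.3, 3.6]
gripper_width: 0.0006
gripper_force: 3.2
```

View pics/top3c.png

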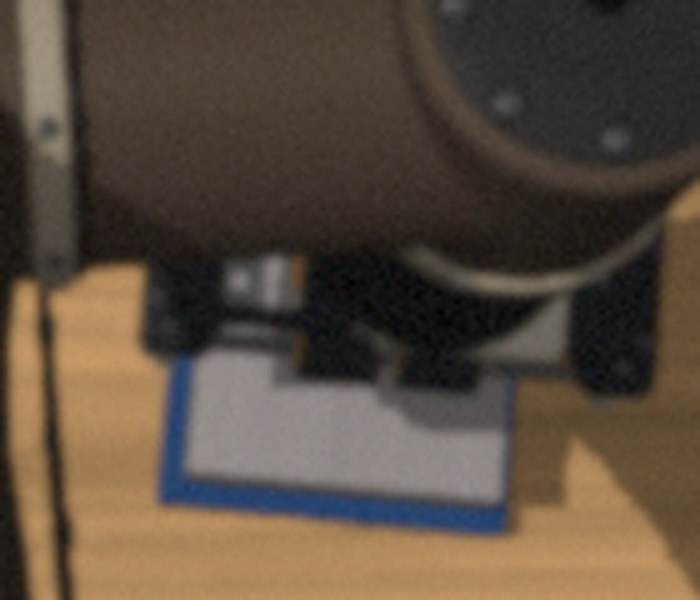

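```bash
python3 - <<'E'
from h import *
Y=175.44
plan((*fx(-.022,-.006,.055),Y),(*fx(-.022,-.006,.1),Y),(*fx(.028,-.074,.1),Y),(*fx(.028,-.074,.0525),Y),(*fx(.028,-.042,.0525),Y))
E
```

```text
t 7.37 tcp [ 0.5953 -0.1466  0.0519] rot [ 1.8000e+02 -1.7000e-01  1.7542e+02] F [-6.3  2.3  3.6] w 0.0006
slide [0.125, -0.01, -0.02] turn -0.0
slide [0.0, 0.0, -0.3] turn -0.0
slide [-0.333, -0.453, -0.0] turn -0.0
slide [0.0, -0.0, 0.317] turn -0.0
slide [0.0, 0.213, 0.0] turn -0.0
```

Call:
{"name": "send_rows", "arguments": {"moves": [{"slide": [0.14, 0, -0.02], "turn": 0, "gripper": 0}, {"slide": [0.14, -0.01, -0.3], "turn": 0, "gripper": 0}, {"slide": [-0.02, -0.2, -0.32], "turn": 0, "gripper": 0}, {"slide": [-0.193, -0.463, -0.32], "turn": 0, "gripper": 0}, {"slide": [-0.193, -0.463, -0.32], "turn": 0, "gripper": 0}]}}

```text
time_s: 7.78
tcp_pos: [0.6241, -0.2222, 0.1019]
eef_rot: [-179.9, 0.3, 175.4]
contact_force: [0.7, 0.6, -0.0]
gripper_width: 0.0002
gripper_force: 0.0
```

Call:
{"name": "send_rows", "arguments": {"moves": [{"slide": [0, 0, 0], "turn": 0, "gripper": 0}, {"slide": [0, 0, 0.15], "turn": 0, "gripper": 0}, {"slide": [0, 0, 0.3], "turn": 0, "gripper": 0}, {"slide": [0, 0, 0.315], "turn": 0, "gripper": 0}, {"slide": [0, 0, 0.315], "turn": 0, "gripper": 0}]}}

```text
time_s: 8.2
tcp_pos: [0.6198, -0.2178, 0.0522]
eef_rot: [-180.0, -0.1, 175.5]
contact_force: [-0.1, 0.1, -0.7]
gripper_width: 0.0003
gripper_force: 0.0
```

```bash
python3 - <<'E'
from h import *
Y=175.44
shot('top','top4.png')
plan((*fx(.028,-.042,.0525),Y),)
E
```

```text
t 8.25 tcp [ 0.6202 -0.2179  0.0531] rot [-1.7999e+02 -5.0000e-02  1.7547e+02] F [-0.3 -0.3 -0. ] w 0.0006
slide [-0.006, 0.21, 0.004] turn 0.0
```

Call:
{"name": "send_rows", "arguments": {"moves": [{"slide": [-0.003, 0.05, 0.003], "turn": 0, "gripper": 0}, {"slide": [-0.003, 0.1, 0.003], "turn": 0, "gripper": 0}, {"slide": [-0.003, 0.14, 0.003], "turn": 0, "gripper": 0}, {"slide": [-0.003, 0.17, 0.003], "turn": 0, "gripper": 0}, {"slide": [-0.003, 0.19, 0.003], "turn": 0, "gripper": 0}]}}

```text
time_s: 8.67
tcp_pos: [0.6235, -0.1891, 0.0532]
eef_rot: [-180.0, 0.1, 175.5]
contact_force: [-1.1, -2.9, 0.9]
gripper_width: 0.0005
gripper_force: 1.3
```

Call:
{"name": "send_rows", "arguments": {"moves": [{"slide": [0, 0.01, 0], "turn": 0, "gripper": 0}, {"slide": [0, 0.02, 0], "turn": 0, "gripper": 0}, {"slide": [0, 0.03, 0], "turn": 0, "gripper": 0}, {"slide": [0, 0.035, 0], "turn": 0, "gripper": 0}, {"slide": [0, 0.035, 0], "turn": 0, "gripper": 0}]}}

```text
time_s: 9.08
tcp_pos: [0.6237, -0.1847, 0.0526]
eef_rot: [-180.0, 0.0, 175.4]
contact_force: [0.3, -2.8, 1.5]
gripper_width: 0.0003
gripper_force: 1.0
```

```bash
python3 - <<'E'
from h import *
Y=175.44
plan((*fx(.028,-.040,.0525),Y),)
E
```

```text
t 9.08 tcp [ 0.6237 -0.1847  0.0526] rot [-1.8000e+02  3.0000e-02  1.7543e+02] F [ 0.3 -2.8  1.5] w 0.0003
slide [-0.0, 0.001, 0.0] turn -0.0
```

Call:
{"name": "send_rows", "arguments": {"moves": [{"slide": [0, 0.006, 0], "turn": 0, "gripper": 0}, {"slide": [0, 0.012, 0], "turn": 0, "gripper": 0}, {"slide": [0, 0.018, 0], "turn": 0, "gripper": 0}, {"slide": [0, 0.024, 0], "turn": 0, "gripper": 0}, {"slide": [0, 0.024, 0], "turn": 0, "gripper": 0}]}}

```text
time_s: 9.5
tcp_pos: [0.6235, -0.1807, 0.0521]
eef_rot: [180.0, -0.0, 175.4]
contact_force: [0.5, -0.3, -0.9]
gripper_width: 0.0
gripper_force: 0.4
```

Call:
{"name": "send_rows", "arguments": {"moves": [{"slide": [0, 0.008, 0], "turn": 0, "gripper": 0}, {"slide": [0, 0.016, 0], "turn": 0, "gripper": 0}, {"slide": [0, 0.024, 0], "turn": 0, "gripper": 0}, {"slide": [0, 0.032, 0], "turn": 0, "gripper": 0}, {"slide": [0, 0.032, 0], "turn": 0, "gripper": 0}]}}

```text
time_s: 9.92
tcp_pos: [0.6238, -0.1796, 0.0529]
eef_rot: [-179.8, -0.0, 175.4]
contact_force: [-0.5, -18.9, 0.3]
gripper_width: 0.0004
gripper_force: 9.2
```

```bash
python3 - <<'E'
from h import *
Y=175.44
plan((*fx(.028,-.050,.0525),Y),(*fx(.028,-.05,.1),Y),(.66,-.143,.17,Y))
E
```

```text
t 9.92 tcp [ 0.6238 -0.1796  0.0529] rot [-1.7978e+02 -4.0000e-02  1.7544e+02] F [ -0.5 -18.9   0.3] w 0.0004
slide [-0.002, -0.099, 0.002] turn 0.0
slide [0.0, 0.0, -0.317] turn -0.0
slide [-0.219, 0.362, -0.467] turn -0.0
```

Call:
{"name": "send_rows", "arguments": {"moves": [{"slide": [0, -0.12, 0], "turn": 0, "gripper": 0}, {"slide": [0, -0.12, -0.25], "turn": 0, "gripper": 0}, {"slide": [-0.1, 0.05, -0.45], "turn": 0, "gripper": 0}, {"slide": [-0.22, 0.25, -0.7], "turn": 0, "gripper": 0}, {"slide": [-0.22, 0.25, -0.78], "turn": 0, "gripper": 0}]}}

```text
time_s: 10.33
tcp_pos: [0.6629, -0.1392, 0.1729]
eef_rot: [180.0, 0.2, 175.5]
contact_force: [0.7, -0.8, 0.9]
gripper_width: 0.0003
gripper_force: 0.0
```

Call:
{"name": "send_rows", "arguments": {"moves": [{"slide": [0, 0, 0], "turn": 0, "gripper": 0}, {"slide": [0, 0, 0], "turn": 0, "gripper": 0}, {"slide": [0, 0, 0], "turn": 0, "gripper": 0}, {"slide": [0, 0, 0], "turn": 0, "gripper": 0}, {"slide": [0, 0, 0], "turn": 0, "gripper": 0}]}}

```text
time_s: 10.75
tcp_pos: [0.6591, -0.1418, 0.168]
eef_rot: [-180.0, -0.1, 175.4]
contact_force: [-0.6, -0.3, 0.6]
gripper_width: 0.0004
gripper_force: 0.0
```

```bash
python3 - <<'E'
from h import *
d=shot('wrist','w4.png'); plan()
x0,y0=180,62
c=cv2.imread('pics/w4.png')[y0:y0+200,x0:x0+266]
cv2.imwrite('pics/w4c.png',cv2.resize(c,None,fx=3,fy=3,interpolation=cv2.INTER_CUBIC))
E
```

```text
t 10.8 tcp [ 0.6593 -0.1419  0.1682] rot [-1.7999e+02 -1.1000e-01  1.7540e+02] F [-0.2  0.4  0.3] w 0.0007
```

View pics/w4c.png

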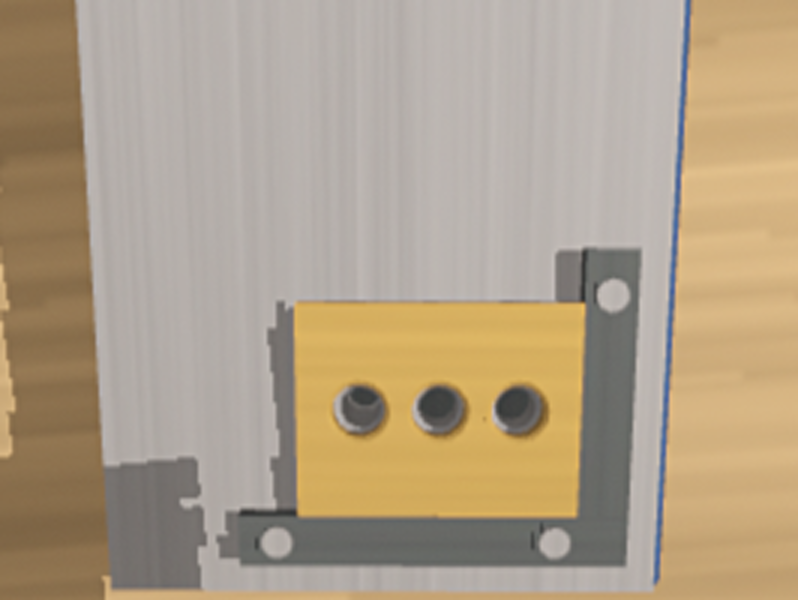

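```bash
python3 - <<'E'
from h import *
d=dict(np.load('pics/w4.npz'))
def P(l,z): return [ray(d,180+(a+.5)/3-.5,62+(b+.5)/3-.5,z)[:2] for a,b in l]
print(fit([[.007,-.019],[.007,.045],[.055,.045],[.055,-.019],[.031,-.005],[.031,.013],[.031,.031],[.075,-.065],[.075,.065]],P([(294,302),(585,301),(578,517),(297,517),(360,410),(440,410),(520,409)],.058)+P([(113,590),(655,584)],.05)))
d=dict(np.load('pics/top1.npz'))
u,v=proj(d,[.518,.245,.05]).astype(int);print(u-60,v-45)
c=cv2.imread('pics/top1.png')[v-45:v+45,u-60:u+60]
cv2.imwrite('pics/rack.png',cv2.resize(c,None,fx=6,fy=6,interpolation=cv2.INTER_CUBIC))
plan((.62,-.02,.2,175.4),(.53,.10,.2,175.4),(.529,.19,.2,180+14))
E
```

```text
(array([ 0.5989, -0.1427]), np.float64(-4.42), [[0.0002, 0.0001], [0.0001, -0.0003], [-0.0009, -0.0001], [-0.0004, 0.0008], [0.0002, -0.0002], [0.0001, -0.0002], [0.0002, -0.0003], [-0.0001, 0.0005], [0.0006, -0.0004]])
128 207
t 10.8 tcp [ 0.6593 -0.1419  0.1682] rot [-1.7999e+02 -1.1000e-01  1.7540e+02] F [-0.2  0.4  0.3] w 0.0007
slide [0.326, 0.789, -0.212] turn 0.0
slide [0.662, 0.749, 0.0] turn -0.0
slide [0.055, 0.598, 0.0] turn -0.207
```

View pics/rack.png

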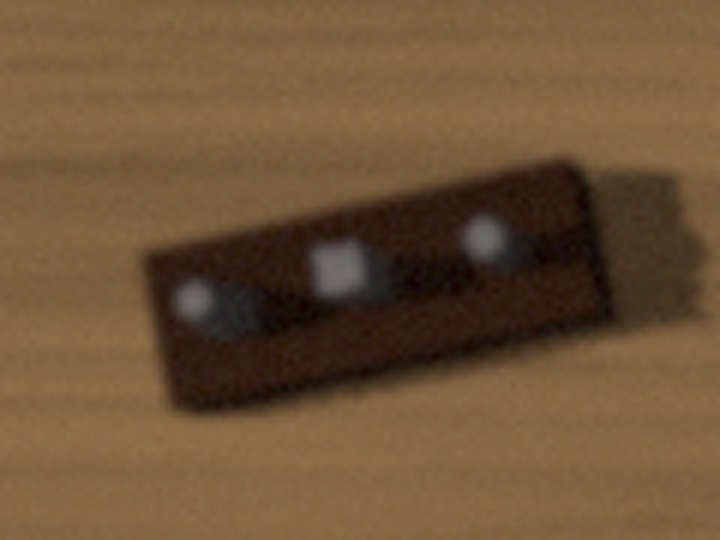

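```bash
sed -i 's/T=(.599,-.1424,-4.56)/T=(.5989,-.1427,-4.5)/' h.py; python3 - <<'E'
from h import *
print(get_state()['joints'].round(1))
d=dict(np.load('pics/top1.npz'))
P=[ray(d,128+(a+.5)/6-.5,207+(b+.5)/6-.5,z) for a,b,z in [(485,238,.076),(193,300,.082),(150,255,.04),(570,160,.04),(340,268,.08)]]
print(np.round(P,4)); a=P[3]-P[2]; print(np.degrees(np.arctan2(a[0],-a[1])))
a=P[0]-P[1]; print(np.degrees(np.arctan2(a[0],-a[1])))
plan((.62,-.02,.2,175.4),(.585,.11,.2,175.4),(.575,.195,.19,175.4))
E
```

```text
[  4.4  22.7  -3.8  -0.  -63.6 -99. ]
[[0.5275 0.1992 0.076 ]
 [0.5049 0.2927 0.082 ]
 [0.5245 0.3214 0.04  ]
 [0.5595 0.1788 0.04  ]
 [0.5164 0.2456 0.08  ]]
13.792777478443499
13.555484701473707
t 10.8 tcp [ 0.6593 -0.1419  0.1682] rot [-1.7999e+02 -1.1000e-01  1.7540e+02] F [-0.2  0.4  0.3] w 0.0007
slide [0.326, 0.789, -0.212] turn 0.0
slide [0.302, 0.845, 0.0] turn -0.0
slide [0.112, 0.559, 0.067] turn -0.0
```

Call:
{"name": "send_rows", "arguments": {"moves": [{"slide": [0.326, 0.789, -0.212], "turn": 0, "gripper": 0}, {"slide": [0.326, 0.789, -0.212], "turn": 0, "gripper": 0}, {"slide": [0.326, 0.789, -0.212], "turn": 0, "gripper": 0}, {"slide": [0.326, 0.789, -0.212], "turn": 0, "gripper": 0}, {"slide": [0.326, 0.789, -0.212], "turn": 0, "gripper": 0}]}}

```text
time_s: 11.22
tcp_pos: [0.6204, -0.0174, 0.2021]
eef_rot: [180.0, 0.1, 175.6]
contact_force: [0.5, -0.2, 0.2]
gripper_width: 0.0001
gripper_force: 0.0
```

Call:
{"name": "send_rows", "arguments": {"moves": [{"slide": [0.302, 0.845, 0], "turn": 0, "gripper": 0}, {"slide": [0.302, 0.845, 0], "turn": 0, "gripper": 0}, {"slide": [0.302, 0.845, 0], "turn": 0, "gripper": 0}, {"slide": [0.302, 0.845, 0], "turn": 0, "gripper": 0}, {"slide": [0.302, 0.845, 0], "turn": 0, "gripper": 0}]}}

```text
time_s: 11.63
tcp_pos: [0.5851, 0.1121, 0.2006]
eef_rot: [-180.0, -0.0, 175.6]
contact_force: [0.7, -0.2, -0.1]
gripper_width: 0.0002
gripper_force: 0.0
```

Call:
{"name": "send_rows", "arguments": {"moves": [{"slide": [0.112, 0.559, 0.067], "turn": 0, "gripper": 0}, {"slide": [0.112, 0.559, 0.067], "turn": 0, "gripper": 0}, {"slide": [0.112, 0.559, 0.067], "turn": 0, "gripper": 0}, {"slide": [0.112, 0.559, 0.067], "turn": 0, "gripper": 0}, {"slide": [0.112, 0.559, 0.067], "turn": 0, "gripper": 0}]}}

```text
time_s: 12.05
tcp_pos: [0.5757, 0.1942, 0.1904]
eef_rot: [-179.9, -0.1, 175.4]
contact_force: [0.0, 0.0, 0.2]
gripper_width: 0.0004
gripper_force: 0.0
```

Call:
{"name": "send_rows", "arguments": {"moves": [{"slide": [0, 0, 0], "turn": 0, "gripper": 0}, {"slide": [0, 0, 0], "turn": 0, "gripper": 0}, {"slide": [0, 0, 0], "turn": 0, "gripper": 0}, {"slide": [0, 0, 0], "turn": 0, "gripper": 0}, {"slide": [0, 0, 0], "turn": 0, "gripper": 0}]}}

```text
time_s: 12.47
tcp_pos: [0.5757, 0.1947, 0.1913]
eef_rot: [180.0, 0.0, 175.4]
contact_force: [-1.3, -0.5, 0.7]
gripper_width: 0.0003
gripper_force: 0.0
```

```bash
python3 - <<'E'
from h import *
d=shot('wrist','w5.png'); plan()
for n in ['pin','punch_square','punch_taper']: print(n,[(np.round(x['location'],4).tolist(),round(x['p'],2)) for x in optics.look_for('wrist',n)[:2]])
q=proj(d,[.5275,.1992,.076]);print(q)
x0,y0=max(0,int(q[0])-100),max(0,int(q[1])-75);print(x0,y0)
cv2.imwrite('pics/w5c.png',cv2.resize(cv2.imread('pics/w5.png')[y0:y0+150,x0:x0+200],None,fx=4,fy=4,interpolation=cv2.INTER_CUBIC))
E
```

```text
t 12.52 tcp [0.5757 0.1948 0.1913] rot [1.7999e+02 1.0000e-02 1.7541e+02] F [-0.2 -0.3  0.6] w 0.0005
pin []
punch_square [([0.5129, 0.2443, 0.0788], 0.81), ([0.5272, 0.1976, 0.0748], 0.42)]
punch_taper [([0.5053, 0.2841, 0.0681], 0.8)]
[315.93667049 168.58480391]
215 93
```

View pics/w5c.png

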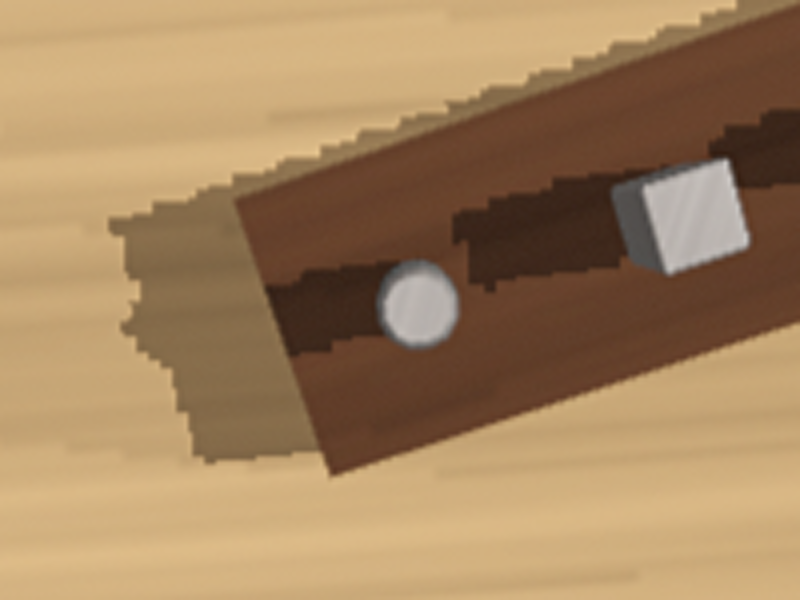

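```bash
python3 - <<'E'
from h import *
d=dict(np.load('pics/w5.npz'))
p=ray(d,215+420.5/4-.5,93+305.5/4-.5,.076);a=ray(d,215+235/4,93+200/4,.04);b=ray(d,215+332/4,93+475/4,.04);e=b-a
print(p,np.degrees(np.arctan2(e[1],e[0])),np.linalg.norm(e))
Y=-76.3
plan((p[0]-.0007,p[1],.19,175.4),(p[0]-.0007,p[1],.19,Y),(p[0]-.0007,p[1],.047,Y))
E
```

```text
[0.52790104 0.20167995 0.076     ] 13.92369720587482 0.05548986019050702
t 12.67 tcp [0.5756 0.1952 0.1912] rot [180.     0.   175.44] F [-0.1 -0.4 -0.6] w 0.0007
slide [0.325, 0.018, 0.008] turn 0.0
slide [0.0, 0.0, 0.0] turn -1.203
slide [0.0, -0.0, 0.953] turn -0.0
```

Call:
{"name": "send_rows", "arguments": {"moves": [{"slide": [0.325, 0.018, 0], "turn": -0.39, "gripper": 0.5}, {"slide": [0.325, 0.018, 0], "turn": -0.39, "gripper": 0.5}, {"slide": [0.325, 0.018, 0], "turn": -0.39, "gripper": 0.5}, {"slide": [0.325, 0.018, 0], "turn": -0.39, "gripper": 0.5}, {"slide": [0.325, 0.018, 0], "turn": -0.39, "gripper": 0.5}]}}

```text
time_s: 13.08
tcp_pos: [0.527, 0.2021, 0.1915]
eef_rot: [180.0, 0.0, -149.1]
contact_force: [0.2, -0.2, -0.2]
gripper_width: 0.0282
gripper_force: 0.0
```

Call:
{"name": "send_rows", "arguments": {"moves": [{"slide": [0, 0, 0], "turn": -0.39, "gripper": 0.5}, {"slide": [0, 0, 0], "turn": -0.39, "gripper": 0.5}, {"slide": [0, 0, 0], "turn": -0.39, "gripper": 0.5}, {"slide": [0, 0, 0], "turn": -0.39, "gripper": 0.5}, {"slide": [0, 0, 0], "turn": -0.39, "gripper": 0.5}]}}

```text
time_s: 13.5
tcp_pos: [0.5271, 0.2019, 0.1912]
eef_rot: [-180.0, 0.0, -114.0]
contact_force: [-0.2, -0.4, -0.4]
gripper_width: 0.0442
gripper_force: 0.0
```

Call:
{"name": "send_rows", "arguments": {"moves": [{"slide": [0, 0, 0], "turn": -0.39, "gripper": 0.5}, {"slide": [0, 0, 0], "turn": -0.39, "gripper": 0.5}, {"slide": [0, 0, 0], "turn": -0.39, "gripper": 0.5}, {"slide": [0, 0, 0], "turn": -0.39, "gripper": 0.5}, {"slide": [0, 0, 0], "turn": -0.39, "gripper": 0.5}]}}

```text
time_s: 13.92
tcp_pos: [0.5271, 0.2019, 0.1912]
eef_rot: [-180.0, 0.0, -78.9]
contact_force: [-0.2, -0.9, 0.1]
gripper_width: 0.044
gripper_force: 0.0
```

```bash
python3 - <<'E'
from h import *
plan((.5272,.2017,.12,-76.2),(.5272,.2017,.047,-76.2))
E
```

```text
t 13.92 tcp [0.5271 0.2019 0.1912] rot [-180.      0.    -78.88] F [-0.2 -0.9  0.1] w 0.044
slide [0.001, -0.0, 0.475] turn -0.03
slide [-0.0, -0.0, 0.487] turn -0.0
```

Call:
{"name": "send_rows", "arguments": {"moves": [{"slide": [0, 0, 0.2], "turn": -0.028, "gripper": 0.5}, {"slide": [0, 0, 0.45], "turn": -0.028, "gripper": 0.5}, {"slide": [0, 0, 0.7], "turn": -0.028, "gripper": 0.5}, {"slide": [0, 0, 0.87], "turn": -0.028, "gripper": 0.5}, {"slide": [0, 0, 0.96], "turn": -0.028, "gripper": 0.5}]}}

```text
time_s: 14.33
tcp_pos: [0.5253, 0.2006, 0.0437]
eef_rot: [179.8, -0.1, -76.8]
contact_force: [-0.0, 1.2, -0.2]
gripper_width: 0.0441
gripper_force: 0.0
```

Call:
{"name": "send_rows", "arguments": {"moves": [{"slide": [0, 0, 0], "turn": 0, "gripper": 0.5}, {"slide": [0, 0, 0], "turn": 0, "gripper": 0}, {"slide": [0, 0, 0], "turn": 0, "gripper": 0}, {"slide": [0, 0, 0], "turn": 0, "gripper": 0}, {"slide": [0, 0, 0], "turn": 0, "gripper": 0}], "newtons": 25}}

```text
time_s: 14.75
tcp_pos: [0.5279, 0.2024, 0.0486]
eef_rot: [-179.9, 0.1, -76.7]
contact_force: [-1.1, -0.6, 0.4]
gripper_width: 0.0226
gripper_force: 0.0
```

Call:
{"name": "send_rows", "arguments": {"moves": [{"slide": [0, 0, 0], "turn": 0, "gripper": 0}, {"slide": [0, 0, 0], "turn": 0, "gripper": 0}, {"slide": [0, 0, 0], "turn": 0, "gripper": 0}, {"slide": [0, 0, 0], "turn": 0, "gripper": 0}, {"slide": [0, 0, 0], "turn": 0, "gripper": 0}]}}

```text
time_s: 15.17
tcp_pos: [0.5277, 0.2022, 0.0481]
eef_rot: [-179.9, 0.0, -76.7]
contact_force: [-1.4, -0.2, 4.9]
gripper_width: 0.0132
gripper_force: 25.0
```

```bash
python3 - <<'E'
from h import *
Y=-76.7
for k in (-.005,.013,.031): print(np.round(fx(.0305,k,.1),4))
plan((.5277,.2022,.17,Y),(.58,.06,.17,Y),(*fx(.0305,.031,.13),Y),(*fx(.0305,.031,.108),Y))
E
```

```text
[ 0.6289 -0.1501  0.1   ]
[ 0.6303 -0.1321  0.1   ]
[ 0.6317 -0.1142  0.1   ]
t 15.17 tcp [0.5277 0.2022 0.0481] rot [-1.7992e+02  3.0000e-02 -7.6720e+01] F [-1.4 -0.2  4.9] w 0.0132
slide [-0.0, 0.0, -0.813] turn -0.0
slide [1.003, -0.121, -0.0] turn -0.0
slide [1.209, -0.069, 0.267] turn -0.0
slide [0.0, -0.0, 0.147] turn -0.0
```

Call:
{"name": "send_rows", "arguments": {"moves": [{"slide": [0, 0, -0.1], "turn": 0, "gripper": 0}, {"slide": [0, 0, -0.25], "turn": 0, "gripper": 0}, {"slide": [0, 0, -0.45], "turn": 0, "gripper": 0}, {"slide": [0, 0, -0.65], "turn": 0, "gripper": 0}, {"slide": [0, 0, -0.81], "turn": 0, "gripper": 0}]}}

```text
time_s: 15.58
tcp_pos: [0.5273, 0.2018, 0.1708]
eef_rot: [-179.9, 0.0, -76.7]
contact_force: [0.3, 0.6, 0.0]
gripper_width: 0.0133
gripper_force: 25.0
```

Call:
{"name": "send_rows", "arguments": {"moves": [{"slide": [0.2, -0.03, 0], "turn": 0, "gripper": 0}, {"slide": [0.4, -0.05, 0], "turn": 0, "gripper": 0}, {"slide": [0.6, -0.07, 0], "turn": 0, "gripper": 0}, {"slide": [0.8, -0.1, 0], "turn": 0, "gripper": 0}, {"slide": [1, -0.12, 0], "turn": 0, "gripper": 0}]}}

```text
time_s: 16.0
tcp_pos: [0.5793, 0.0587, 0.1687]
eef_rot: [-180.0, 0.0, -76.7]
contact_force: [0.2, 0.9, -0.9]
gripper_width: 0.0133
gripper_force: 25.0
```

Call:
{"name": "send_rows", "arguments": {"moves": [{"slide": [0.2, 0, 0], "turn": 0, "gripper": 0}, {"slide": [0.4, -0.02, 0], "turn": 0, "gripper": 0}, {"slide": [0.6, -0.03, 0], "turn": 0, "gripper": 0}, {"slide": [0.8, -0.05, 0.1], "turn": 0, "gripper": 0}, {"slide": [1, -0.06, 0.2], "turn": 0, "gripper": 0}]}}

```text
time_s: 16.42
tcp_pos: [0.6232, -0.0853, 0.1392]
eef_rot: [-179.9, -0.0, -76.7]
contact_force: [0.5, 0.8, -0.5]
gripper_width: 0.013
gripper_force: 25.0
```

```bash
python3 - <<'E'
from h import *
plan((*fx(.0305,.031,.108),-76.7))
E
```

```text
t 16.42 tcp [ 0.6232 -0.0853  0.1392] rot [-1.7987e+02 -1.0000e-02 -7.6730e+01] F [ 0.5  0.8 -0.5] w 0.013
slide [0.2, -0.011, 0.208] turn -0.0
```

Call:
{"name": "send_rows", "arguments": {"moves": [{"slide": [0.1, 0, 0.1], "turn": 0, "gripper": 0}, {"slide": [0.2, -0.011, 0.2], "turn": 0, "gripper": 0}, {"slide": [0.2, -0.011, 0.2], "turn": 0, "gripper": 0}, {"slide": [0.2, -0.011, 0.2], "turn": 0, "gripper": 0}, {"slide": [0.2, -0.011, 0.2], "turn": 0, "gripper": 0}]}}

```text
time_s: 16.83
tcp_pos: [0.6308, -0.1126, 0.109]
eef_rot: [180.0, -0.0, -76.7]
contact_force: [-0.1, -0.2, 0.5]
gripper_width: 0.0132
gripper_force: 25.0
```

```bash
python3 - <<'E'
from h import *
d=shot('wrist','w6.png')
plan((*fx(.0305,.031,.098),-76.7))
c=d['img']; q=proj(d,fx(.031,.013,.058)); print(q)
for k in (-.005,.013,.031): print(proj(d,fx(.031,k,.058)))
x0,y0=max(0,int(q[0])-110),max(0,int(q[1])-100);print(x0,y0)
cv2.imwrite('pics/w6c.png',cv2.resize(cv2.imread('pics/w6.png')[y0:y0+190,x0:x0+260],None,fx=3,fy=3,interpolation=cv2.INTER_CUBIC))
E
```

```text
t 16.88 tcp [ 0.631  -0.1123  0.1094] rot [-1.7995e+02 -1.0000e-02 -7.6710e+01] F [ 0.7  0.2 -0.1] w 0.0134
slide [0.014, -0.002, 0.076] turn -0.0
[323.42997548 229.40472418]
[333.86684661 197.72292582]
[323.42997548 229.40472418]
[313.39032641 259.88072926]
213 129
```

View pics/w6c.png

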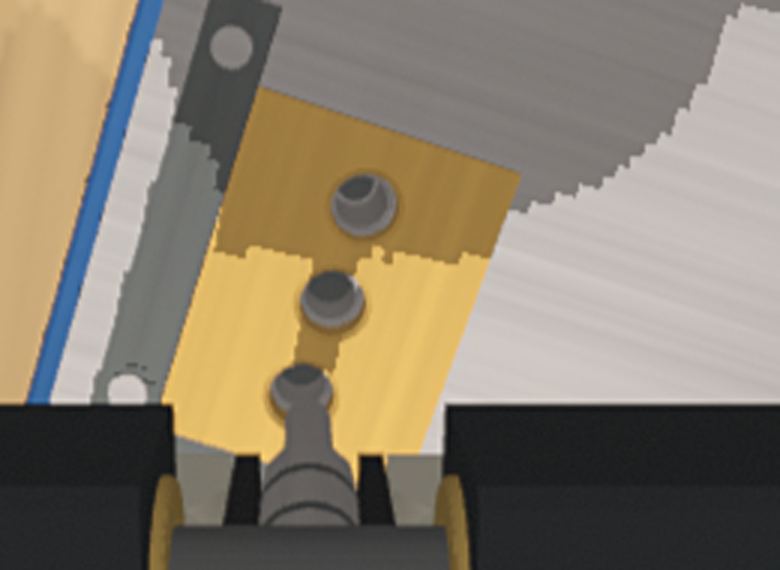

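```bash
python3 - <<'E'
from h import *
d=dict(np.load('pics/w6.npz'))
for z in (.1,.085,.075,.067,.058): q=proj(d,[.631,-.1123,z]); print(z,q,(q-[213,129])*3)
for y in (-.005,.013,.031): print(((proj(d,fx(.031,y,.058))-[213,129])*3).round(1),((proj(d,fx(.031,y,.05))-[213,129])*3).round(1))
E
```

```text
0.1 [314.65417203 291.14563625] [304.96251608 486.43690874]
0.085 [314.7075489  279.99588071] [305.1226467  452.98764212]
0.075 [314.73890693 273.44558425] [305.21672079 433.33675275]
0.067 [314.76192657 268.63707224] [305.2857797  418.91121671]
0.058 [314.78588834 263.63175987] [305.35766502 403.89527962]
[362.6 206.2] [360.6 200.3]
[331.3 301.2] [330.5 292.1]
[301.2 392.6] [301.4 380.6]
```

Call:
{"name": "send_rows", "arguments": {"moves": [{"slide": [0.014, -0.004, 0.0], "turn": 0, "gripper": 0}, {"slide": [0.014, -0.004, 0.03], "turn": 0, "gripper": 0}, {"slide": [0.014, -0.004, 0.06], "turn": 0, "gripper": 0}, {"slide": [0.014, -0.004, 0.09], "turn": 0, "gripper": 0}, {"slide": [0.014, -0.004, 0.11], "turn": 0, "gripper": 0}]}}

```text
time_s: 17.3
tcp_pos: [0.6315, -0.1144, 0.0914]
eef_rot: [180.0, 0.0, -76.7]
contact_force: [0.5, 0.9, -0.2]
gripper_width: 0.0133
gripper_force: 25.0
```

Call:
{"name": "send_rows", "arguments": {"moves": [{"slide": [0, 0, 0.02], "turn": 0, "gripper": 0}, {"slide": [0, 0, 0.04], "turn": 0, "gripper": 0}, {"slide": [0, 0, 0.06], "turn": 0, "gripper": 0}, {"slide": [0, 0, 0.08], "turn": 0, "gripper": 0}, {"slide": [0, 0, 0.08], "turn": 0, "gripper": 0}]}}

```text
time_s: 17.72
tcp_pos: [0.632, -0.1145, 0.0795]
eef_rot: [-180.0, 0.0, -76.7]
contact_force: [1.4, 1.5, -2.3]
gripper_width: 0.013
gripper_force: 25.0
```

```bash
python3 - <<'E'
from h import *
plan((*fx(.031,.031,.066),-76.7))
E
```

```text
t 17.72 tcp [ 0.632  -0.1145  0.0795] rot [-1.7999e+02  2.0000e-02 -7.6740e+01] F [ 1.4  1.5 -2.3] w 0.013
slide [-0.001, -0.002, 0.09] turn -0.0
```

Call:
{"name": "send_rows", "arguments": {"moves": [{"slide": [0, 0, 0.01], "turn": 0, "gripper": 0}, {"slide": [0, 0, 0.02], "turn": 0, "gripper": 0}, {"slide": [0, 0, 0.03], "turn": 0, "gripper": 0}, {"slide": [0, 0, 0.035], "turn": 0, "gripper": 0}, {"slide": [0, 0, 0.035], "turn": 0, "gripper": 0}]}}

```text
time_s: 18.13
tcp_pos: [0.633, -0.115, 0.0775]
eef_rot: [-179.8, -0.1, -76.7]
contact_force: [-2.6, 3.6, 15.4]
gripper_width: 0.0134
gripper_force: 25.0
```

Call:
{"name": "send_rows", "arguments": {"moves": [{"slide": [0, 0, -0.1], "turn": 0, "gripper": 0}, {"slide": [0, 0, -0.21], "turn": 0, "gripper": 0}, {"slide": [0, 0, -0.22], "turn": 0, "gripper": 0}, {"slide": [0.114, 0.037, -0.22], "turn": 0, "gripper": 0}, {"slide": [0.114, 0.037, -0.22], "turn": 0, "gripper": 0}]}}

```text
time_s: 18.55
tcp_pos: [0.6296, -0.1343, 0.1078]
eef_rot: [180.0, -0.0, -76.8]
contact_force: [0.2, -0.4, 0.1]
gripper_width: 0.0132
gripper_force: 25.0
```

```bash
python3 - <<'E'
from h import *
plan((*fx(.031,.013,.0795),-76.7))
E
```

```text
t 18.55 tcp [ 0.6296 -0.1343  0.1078] rot [ 1.7996e+02 -1.0000e-02 -7.6780e+01] F [ 0.2 -0.4  0.1] w 0.0132
slide [-0.012, -0.011, 0.189] turn -0.001
```

Call:
{"name": "send_rows", "arguments": {"moves": [{"slide": [0, 0, 0], "turn": 0, "gripper": 0}, {"slide": [0, 0, 0], "turn": 0, "gripper": 0}, {"slide": [0, 0, 0.02], "turn": 0, "gripper": 0}, {"slide": [0, 0, 0.02], "turn": 0, "gripper": 0}, {"slide": [0, 0, 0.02], "turn": 0, "gripper": 0}]}}

```text
time_s: 18.97
tcp_pos: [0.6301, -0.1323, 0.1044]
eef_rot: [179.9, 0.0, -76.7]
contact_force: [-0.3, 0.1, -0.2]
gripper_width: 0.0135
gripper_force: 25.0
```

```bash
python3 - <<'E'
from h import *
plan((*fx(.031,.013,.0795),-76.7))
E
```

```text
t 18.97 tcp [ 0.6301 -0.1323  0.1044] rot [ 1.7995e+02  1.0000e-02 -7.6720e+01] F [-0.3  0.1 -0.2] w 0.0135
slide [-0.0, -0.005, 0.166] turn -0.0
```

Call:
{"name": "send_rows", "arguments": {"moves": [{"slide": [0, -0.004, 0.03], "turn": 0, "gripper": 0}, {"slide": [0, -0.004, 0.06], "turn": 0, "gripper": 0}, {"slide": [0, -0.004, 0.09], "turn": 0, "gripper": 0}, {"slide": [0, -0.004, 0.12], "turn": 0, "gripper": 0}, {"slide": [0, -0.004, 0.15], "turn": 0, "gripper": 0}]}}

```text
time_s: 19.38
tcp_pos: [0.631, -0.1323, 0.0818]
eef_rot: [-180.0, 0.0, -76.7]
contact_force: [-0.5, -0.2, -0.4]
gripper_width: 0.013
gripper_force: 25.0
```

Call:
{"name": "send_rows", "arguments": {"moves": [{"slide": [0, 0, 0.015], "turn": 0, "gripper": 0}, {"slide": [0, 0, 0.03], "turn": 0, "gripper": 0}, {"slide": [0, 0, 0.045], "turn": 0, "gripper": 0}, {"slide": [0, 0, 0.05], "turn": 0, "gripper": 0}, {"slide": [0, 0, 0.05], "turn": 0, "gripper": 0}]}}

```text
time_s: 19.8
tcp_pos: [0.6319, -0.1328, 0.0774]
eef_rot: [-179.9, -0.1, -76.7]
contact_force: [-5.0, 2.2, 15.8]
gripper_width: 0.0132
gripper_force: 25.1
```

Call:
{"name": "send_rows", "arguments": {"moves": [{"slide": [0, 0, -0.1], "turn": 0, "gripper": 0}, {"slide": [0, 0, -0.2], "turn": 0, "gripper": 0}, {"slide": [0, 0, -0.21], "turn": 0, "gripper": 0}, {"slide": [0.114, 0.037, -0.21], "turn": 0, "gripper": 0}, {"slide": [0.114, 0.037, -0.21], "turn": 0, "gripper": 0}]}}

```text
time_s: 20.22
tcp_pos: [0.6291, -0.1519, 0.1063]
eef_rot: [180.0, -0.0, -76.8]
contact_force: [0.8, 0.6, -1.0]
gripper_width: 0.0131
gripper_force: 25.0
```

Call:
{"name": "send_rows", "arguments": {"moves": [{"slide": [0, 0, 0], "turn": 0, "gripper": 0}, {"slide": [0, 0, 0], "turn": 0, "gripper": 0}, {"slide": [0, 0, 0], "turn": 0, "gripper": 0}, {"slide": [0, 0, 0.01], "turn": 0, "gripper": 0}, {"slide": [0, 0, 0.01], "turn": 0, "gripper": 0}]}}

```text
time_s: 20.63
tcp_pos: [0.6293, -0.1501, 0.1044]
eef_rot: [180.0, 0.0, -76.7]
contact_force: [-0.2, -0.1, -0.7]
gripper_width: 0.0135
gripper_force: 25.0
```

```bash
python3 - <<'E'
from h import *
plan((*fx(.031,-.005,.0795),-76.7))
E
```

```text
t 20.63 tcp [ 0.6293 -0.1501  0.1044] rot [ 1.7997e+02  1.0000e-02 -7.6720e+01] F [-0.2 -0.1 -0.7] w 0.0135
slide [0.0, -0.001, 0.166] turn -0.0
```

Call:
{"name": "send_rows", "arguments": {"moves": [{"slide": [0, 0, 0.03], "turn": 0, "gripper": 0}, {"slide": [0, 0, 0.06], "turn": 0, "gripper": 0}, {"slide": [0, 0, 0.09], "turn": 0, "gripper": 0}, {"slide": [0, 0, 0.12], "turn": 0, "gripper": 0}, {"slide": [0, 0, 0.15], "turn": 0, "gripper": 0}]}}

```text
time_s: 21.05
tcp_pos: [0.6295, -0.1503, 0.0818]
eef_rot: [-180.0, 0.0, -76.7]
contact_force: [-0.4, 1.0, -0.9]
gripper_width: 0.0134
gripper_force: 25.0
```

Call:
{"name": "send_rows", "arguments": {"moves": [{"slide": [0, 0, 0.015], "turn": 0, "gripper": 0}, {"slide": [0, 0, 0.03], "turn": 0, "gripper": 0}, {"slide": [0, 0, 0.045], "turn": 0, "gripper": 0}, {"slide": [0, 0, 0.05], "turn": 0, "gripper": 0}, {"slide": [0, 0, 0.05], "turn": 0, "gripper": 0}]}}

```text
time_s: 21.47
tcp_pos: [0.6294, -0.1503, 0.0747]
eef_rot: [180.0, 0.0, -76.7]
contact_force: [-0.4, 1.3, -1.4]
gripper_width: 0.0132
gripper_force: 25.0
```

Bore 0 is clear; go home.

Call:
{"name": "send_rows", "arguments": {"moves": [{"slide": [0, 0, 0.015], "turn": 0, "gripper": 0}, {"slide": [0, 0, 0.03], "turn": 0, "gripper": 0}, {"slide": [0, 0, 0.045], "turn": 0, "gripper": 0}, {"slide": [0, 0, 0.055], "turn": 0, "gripper": 0}, {"slide": [0, 0, 0.055], "turn": 0, "gripper": 0}]}}

```text
time_s: 21.88
tcp_pos: [0.6295, -0.1503, 0.0663]
eef_rot: [180.0, 0.0, -76.7]
contact_force: [1.9, 2.6, -1.4]
gripper_width: 0.013
gripper_force: 25.0
```

Call:
{"name": "send_rows", "arguments": {"moves": [{"slide": [0, 0, 0.008], "turn": 0, "gripper": 0}, {"slide": [0, 0, 0.012], "turn": 0, "gripper": 0}, {"slide": [0, 0, 0.015], "turn": 0, "gripper": 0}, {"slide": [0, 0, 0.015], "turn": 0, "gripper": 0}, {"slide": [0, 0, 0.015], "turn": 0, "gripper": 0}]}}

```text
time_s: 22.3
tcp_pos: [0.6297, -0.1504, 0.0659]
eef_rot: [-180.0, -0.0, -76.7]
contact_force: [-1.9, 3.0, 10.1]
gripper_width: 0.0133
gripper_force: 25.0
```

Call:
{"name": "send_rows", "arguments": {"moves": [{"slide": [0, 0, -0.01], "turn": 0, "gripper": 0}, {"slide": [0, 0, -0.01], "turn": 0, "gripper": 0.45}, {"slide": [0, 0, -0.01], "turn": 0, "gripper": 0.45}, {"slide": [0, 0, -0.01], "turn": 0, "gripper": 0.45}, {"slide": [0, 0, -0.01], "turn": 0, "gripper": 0.45}]}}

```text
time_s: 22.72
tcp_pos: [0.6292, -0.1506, 0.0656]
eef_rot: [180.0, -0.0, -76.7]
contact_force: [-0.5, 0.6, 0.7]
gripper_width: 0.0342
gripper_force: 0.0
```

Call:
{"name": "send_rows", "arguments": {"moves": [{"slide": [0, 0, -0.1], "turn": 0, "gripper": 0.45}, {"slide": [0, 0, -0.3], "turn": 0, "gripper": 0.45}, {"slide": [0, 0, -0.5], "turn": 0, "gripper": 0.45}, {"slide": [0, 0, -0.7], "turn": 0, "gripper": 0.45}, {"slide": [0, 0, -0.8], "turn": 0, "gripper": 0.45}]}}

```text
time_s: 23.13
tcp_pos: [0.6308, -0.1509, 0.1899]
eef_rot: [-179.8, -0.1, -76.7]
contact_force: [1.0, 0.3, -0.0]
gripper_width: 0.0395
gripper_force: 0.0
```

Call:
{"name": "send_rows", "arguments": {"moves": [{"slide": [-0.3, 0, 0], "turn": 0, "gripper": 0.45}, {"slide": [-0.6, 0, 0], "turn": 0, "gripper": 0.45}, {"slide": [-0.8, 0, 0], "turn": 0, "gripper": 0.45}, {"slide": [-0.8, 0, 0], "turn": 0, "gripper": 0.45}, {"slide": [-0.8, 0, 0], "turn": 0, "gripper": 0.45}]}}

```text
time_s: 23.55
tcp_pos: [0.6016, -0.0319, 0.1862]
eef_rot: [-180.0, -0.0, -76.6]
contact_force: [1.0, 0.1, 0.3]
gripper_width: 0.0396
gripper_force: 0.0
```

```bash
python3 - <<'E'
from h import *
d=shot('wrist','w7.png');plan()
print([(np.round(x['location'],4),x['p']) for x in optics.look_for('wrist','pin')[:2]])
q=proj(d,fx(.031,.013,.058));x0,y0=[max(0,int(v)) for v in q-[110,90]];print(x0,y0)
for p in [(.031,-.005,.094),(.055,.045,.058),(.055,-.019,.058),(.007,-.019,.058)]: print(p,(proj(d,fx(*p))-[x0,y0])*3)
cv2.imwrite('pics/w7c.png',cv2.resize(cv2.imread('pics/w7.png')[y0:y0+190,x0:x0+240],None,fx=3,fy=3,interpolation=cv2.INTER_CUBIC))
E
```

```text
t 23.6 tcp [ 0.6019 -0.0329  0.186 ] rot [-1.800e+02 -1.000e-02 -7.663e+01] F [0.5 0.1 0.3] w 0.0395
[(array([ 0.6297, -0.1507,  0.0951]), 0.8)]
197 0
(0.031, -0.005, 0.094) [355.59983223 122.59213956]
(0.055, 0.045, 0.058) [189.66867346 352.61736953]
(0.055, -0.019, 0.058) [270.14186919  59.35227994]
(0.007, -0.019, 0.058) [478.67151608 132.97298209]
```

View pics/w7c.png

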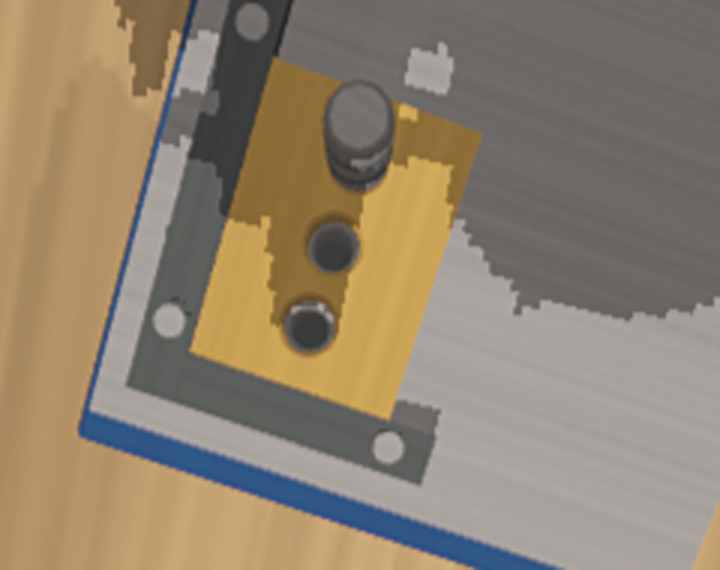

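The picture shows the pin upright in bore 0: its handle top is at crop (358,118), against a predicted (356,123). The blank's corners at (190,352), (275,58) and (481,133) match the seated pose against both fences.

```bash
python3 -c "
from h import *
print(order.close_job())"
```

```text
the job is handed in; nothing more can be done
None
```

The blank is seated against both fences and the pin stands fully home in bore 0, the only clear one (bores 1 and 2 stopped on stubs); the job was handed in at about 24 s, but the hand-in call returned no verdict.

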